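# Push a loaded parts tote up the ramp of a rack lane until it drops behind the lip

### The arm

A 6-joint arm with a two-finger parallel gripper is mounted at the origin on the work surface. World frame = base frame: x ahead of the robot, y to its left, z up, the work surface at z = 0. Lengths are in m, angles in rad, forces in N, time in s.
With the tool pointing down it reaches from about 0.375 to 0.975 m from the base axis. Payload 3.8 kg.
Tool frame: the origin (TCP) lies at the very end of the fingers, on their centre line; the grasp point (between the pads) lies bot.grip_point_offset behind it (bot.grip_point_offset is the distance from the TCP to the grasp point, in m); z points along the fingers, y is the line along which they close (so a half turn about z gives the same grasp; the last joint's range is limited). The gripper opens to 85 mm and grips with 20 to 120 N. Pads are 22 mm wide; open, the fingers measure 114 mm over their backs; the gripper's body (76 mm by 85 mm) begins 54 mm behind the grasp point. The pads swing forward as they close: fully open they stand 13 mm farther back than shut.
Start: joints at [1.257, 0.264, 1.604, -0, 1.274, -0.037], TCP at [0.184, 0.649, 0.231] pointing down, gripper open.
Joint ranges: [-2.63, 2.63], [-0.94, 2.18], [0.31, 2.57], [-1.31, 4.45], [0, 2.66], [-2.55, 2.55]. Speed limits (rad/s): [2.57, 2.57, 3.14, 3.14, 3.14, 3.14].

### API

Orientations are given as a rotation vector (axis times angle).
In Python, from workcell import bot, vision gives the robot as it stands.
- The arm moves only by the tool play_rows, never from a script. Its argument "rows" is a list of rows, each an object of numbers: "dx", "dy", "dz": the shift along the tool's x, y, z as a fraction of full scale; "roll": the turn about the tool's z as a fraction of full scale; "fingers": the closure, from 0 (fully open) to 1 (shut). In form: [{"dx": .., "dy": .., "dz": .., "roll": .., "fingers": ..}, ...]. A call has 1 to 20 rows; each row shifts and turns the commanded pose from where the row before left it, along the tool's axes as they then stand; what a row does not reach is not made up. Full scale, the value 1, is 0.04 m for a shift and 4 degrees for a turn. A row lasts 1/12 s, in which the tool goes at most 41.7 mm and 7.16 degrees, less where a joint would pass 70% of its speed; a pose out of reach is approached as far as the arm can. A call with a number of a shift or a turn outside -1 to 1 is refused whole. A call with a gripper value outside its range is refused whole. The fingers move at their own pace and stop on an object; "grip_force" is the grip in N (left out, the last holds). Time passes only in rows, so rows that do not move let the fingers close. It gives the time, the measured TCP pose, the force and the opening at its end, in the units of the state.
- bot.read_state(): the state, without advancing time (a new reading comes with each control period).
- vision.read_camera(name): name is "scene" or "top" or "wrist"; returns a dict with "pixels" (420x560x3 uint8, red, green, blue), "depth" (420x560 float32, m along the optical axis (not along the pixel's ray), 0 where there is no reading), "fx", "fy", "cx", "cy" (pixels), "distortion" ([k1, k2, p1, p2, k3] as OpenCV has them; the pictures are not rectified), "R" (3x3) and "t" (3): a world point X has camera coordinates R X + t. Camera axes: x right, y down, z forward; pixel columns grow to the right and rows downward; lengths in m; the calibration is good to about 2 mm. A picture is of the moment at which its call begins.
- bot.finish_job(): hands the job in, once; it reports no verdict.
The state is a dict: "time": time; "q": joint angles; "joint_vel": joint speeds; "joint_torque": joint torques, N m; "tool_pos": TCP position; "tcp_rot": TCP orientation; "wrist_force": force on the tool from outside, world axes, zero at the start; "torque": the same for the moment, N m; "width": opening from 0.0 (shut) to 1.0 (fully open).
Only numpy, scipy, OpenCV 4.12 (cv2) and the standard library are available. Lean on these libraries where they do the work, as an engineer would, in place of code of your own. Each camera call takes 0.05 s, during which the arm holds its last target. There are 200 camera calls.

### The job

Take the grey parts tote by its plank handle, set it down on the table square between the flared guides in front of the rack lane's ramp, and let go. Then push it gently from behind (never harder than 20 N), sliding and not lifting it, up the ramp and over the top until its rear edge drops behind the lip and it sits level on the deck; stop as soon as you feel the spring buffer at the end rather than ramming it. Leave the tote there and do not disturb the other things on the bench.

Things in the scene. Friction and masses are not known exactly. Their poses are not given: they have to be found in the camera images.
- tote: Open grey tote of slick moulded plastic (friction about 0.3) with bolts fixed inside: 120 mm long (its x), 90 mm wide (its y), walls 45 mm high and 6 mm thick, 0.45 to 0.7 kg. Origin: centre of the underside; z up. Its two ends are alike; at the start its +x end is the one roughly towards the rack.
- tote_handle (a point): Middle of the top edge of the tote's upright wooden plank handle, 93 mm above the underside, over its centre. The plank is 12 mm thick (tote y) and 76 mm long (tote x, +-38 mm) and rises clear above the 45 mm walls; grip it across its thickness.
- rack: Rack lane fixed to the bench: two straight grey guide plates 46 mm high, 97 mm apart inside, along its x axis from x = -190 to +180 mm, and a 60 mm high cross plate at x = 183 mm. Origin: on the bench, on the lane's centre line, under the nominal lip; x is level and points up the lane. Between the guides a steel insert (ramp, lip, deck, buffer) is bolted in slots.
- lane_mouth (a point): Open end of the lane on the bench, at rack x = -238 mm. Here the guides flare out: about 130 mm wide inside, narrowing to 97 mm at rack x = -190 mm. The bench between and before the guides is bare and flat up to the foot of the ramp at nominal rack x = -130 mm.
- lane_lip (a point): Nominal lip: top edge of the ramp, at rack x = 0, 32 mm high. The real insert sits up to 16 mm either way along x, unmeasured. The ramp climbs to it at 14 degrees; the level deck behind is 22 mm high, so the tote's rear edge drops 10 mm. The tote tips nose-down as its middle passes the lip, its rear edge rising to 42 mm. Pushing takes 2 to 8 N.
- lane_end (a point): Nominal face centre of the rubber buffer at the end of the deck, at rack x = 123 mm, 44 mm above the bench (shifted like the lip): 64 mm wide, 26 mm high. It leaves the tote 2.5 mm of play behind the lip, then yields 5 mm at about 2 N per mm (1 N to start) and is solid after that.
- spanner: Bystander: open-ended steel spanner lying flat, 180 mm long. Origin: centre of its underside.
- screwdriver: Bystander: screwdriver lying flat, 190 mm long. Origin: centre of its underside.
- oil_bottle: Bystander: upright white oil bottle, 64 mm across, 170 mm tall. Origin: centre of its underside.
- grease_can: Bystander: upright bare metal can, 80 mm across, 90 mm tall. Origin: centre of its underside.
- screw_box: Bystander: closed cardboard box of screws, 75 x 55 x 35 mm. Origin: centre of its underside.
- bearing: Bystander: steel ring-shaped bearing lying flat, 52 mm across, 16 mm high. Origin: centre of its underside.
- nut_cup: Bystander: dark steel cup, 70 mm across, 60 mm tall. Origin: centre of its underside.
Mind the look-alikes: they are no part of the job. Leave any orange or pink look-alike of the tote alone.

How it is judged:
By the outcome, as a careful person would: the job done as asked, in the order asked, and still so for the second after the job is handed in, with the robot touching nothing.
It also fails if it takes over 69 s, if anything falls off the work surface, if the arm or the gripper's body presses on something with over 40 N, if the wrist force passes 120 N, or if a joint passes its speed limit or range.

## Working session

There is one attempt and no reset: what is moved stays moved. The work goes in short steps, Python scripts to look and compute and a tool call to move; the robot and the scene stay as the last step left them, time stands still between calls to the robot, and variables do not carry over. Pictures are saved under pics/ and viewed, on a budget of 10 in all, crops included, one or two more only if the job needs it, and the job is handed in when it is done.

Besides the shell and the picture viewer there is one more tool, called after ">>>" in YAML: its name, and indented under it one key for each argument. play_rows: Moves the arm, as the interface text tells. Its arguments: {"type":"object","properties":{"rows":{"type":"array","items":{"type":"object","properties":{"dx":{"type":"number","minimum":-1,"maximum":1},"dy":{"type":"number","minimum":-1,"maximum":1},"dz":{"type":"number","minimum":-1,"maximum":1},"roll":{"type":"number","minimum":-1,"maximum":1},"fingers":{"type":"number"}}}},"grip_force":{"type":"number"}},"required":["rows"]}

```bash
mkdir -p pics; ls
python3 - <<'E'
from workcell import bot, vision
import numpy as np, cv2
print(bot.read_state(), bot.grip_point_offset)
for n in ("top","scene"):
    c=vision.read_camera(n); np.savez(f"{n}0.npz",**c)
    cv2.imwrite(f"pics/{n}0.png",c["pixels"][...,::-1])
    print(n,c["fx"],c["cx"],c["cy"],c["distortion"],c["R"],c["t"])
E
```

```text
pics
{'time': 0.0, 'q': array([ 1.25711106e+00,  2.64763615e-01,  1.60537200e+00, -8.36743241e-06,
        1.27367017e+00, -3.68893015e-02]), 'joint_vel': array([ 0.00027556,  0.00090458, -0.0009916 ,  0.00025946,  0.00010239,
        0.00106096]), 'joint_torque': array([-6.09561835e-05, -5.15122175e+01, -3.67314541e+01,  2.19532365e-05,
        1.29053771e-02,  2.31479198e-06]), 'tool_pos': array([0.18423585, 0.64862229, 0.22995603]), 'tcp_rot': array([-0.43334717, -3.11117784,  0.00342489]), 'wrist_force': array([-0.48928289, -0.17985998,  0.27194921]), 'torque': array([-0.03201078, -0.00660753,  0.00295856]), 'width': 1.0003696004715015} 0.0187
top 460.4838340694061 282.80406270555375 209.13524864714262 [0.01902825 0.         0.         0.         0.        ] [[ 0.01050786 -0.99986005  0.01301811]
 [-0.99933082 -0.01095667 -0.03489796]
 [ 0.03503571 -0.0126427  -0.99930609]] [-0.04885371  0.53698801  1.27469081]
scene 430.39009745117517 271.78892638813636 210.0265663321743 [-0.1304313  0.         0.         0.         0.       ] [[ 0.53839097  0.84265853 -0.00785889]
 [ 0.64016648 -0.41504404 -0.64647144]
 [-0.54801646  0.34302338 -0.76289771]] [-0.2747945  -0.31114973  1.620578  ]
```

View pics/top0.png

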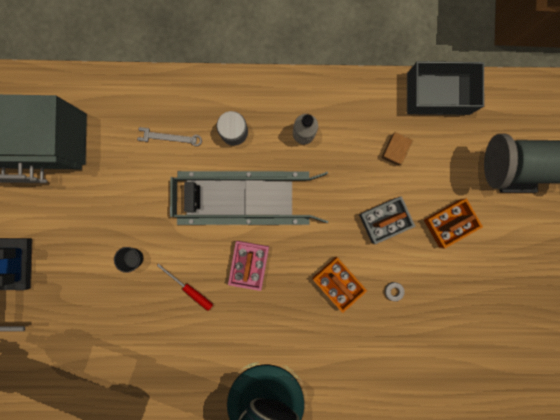

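View pics/scene0.png

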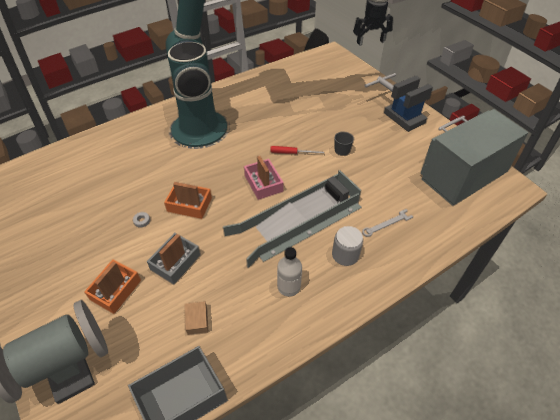

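Look-alikes in the top view are: the grey tote (386,220), orange totes (453,222) and (338,284), a pink tote (249,264), and a large grey bin without a handle (445,88). By the description I choose (386,220). The lane mouth is at (325,198) and the buffer at (190,197), so the lane runs towards world +y.

```bash
cat > h.py <<'E'
import numpy as np, cv2
def world(c):
    """HxWx3 world points"""
    h,w=c["depth"].shape
    K=np.array([[c["fx"],0,c["cx"]],[0,c["fy"],c["cy"]],[0,0,1.]])
    uv=np.stack(np.meshgrid(np.arange(w),np.arange(h)),-1).reshape(-1,1,2).astype(float)
    n=cv2.undistortPoints(uv,K,np.array(c["distortion"],float))[:,0]
    d=c["depth"].reshape(-1,1)
    P=(np.c_[n,np.ones(len(n))]*d-c["t"])@c["R"]
    P[d[:,0]==0]=np.nan
    return P.reshape(h,w,3)
def box(P):
    """minAreaRect in mm/deg of xy"""
    (a,b),(w,h),t=cv2.minAreaRect((P[:,:2]*1000).astype(np.float32)); return np.round([a,b,w,h,t],1)
def line(P):
    vx,vy,x,y=cv2.fitLine((P[:,:2]*1000).astype(np.float32),cv2.DIST_HUBER,0,.01,.01).ravel()
    return np.round([x,y,np.degrees(np.arctan2(vy,vx))],1)
E
python3 - <<'E'
import numpy as np, cv2
from h import *
c=dict(np.load("top0.npz")); P=world(c)
def sel(u0,u1,v0,v1,z0,z1):
    Q=P[v0:v1,u0:u1].reshape(-1,3); return Q[(Q[:,2]>z0)&(Q[:,2]<z1)]
print("table",np.nanmedian(P[330:345,330:400,2]))
h=sel(355,417,193,248,.08,.11); print("handle",len(h),h.mean(0),box(h),line(h),np.percentile(h[:,2],[5,50,95]))
w=sel(355,417,193,248,.035,.055); print("walls",len(w),box(w))
w=sel(355,417,193,248,.01,.11); print("tote",len(w),box(w))
for n,v0,v1 in (("far",168,184),("near",214,228)):
    g=sel(180,308,v0,v1,.035,.055); print(n,len(g),line(g),box(g),np.median(g[:,2]))
g=sel(168,185,170,228,.05,.07);print("cross",len(g),line(g),box(g))
for n,v0,v1 in (("flfar",168,186),("flnear",212,228)):
    g=sel(308,332,v0,v1,.03,.055); print(n,len(g),line(g),box(g))
# profile along the lane centre
for u in range(180,330,4):
    q=np.nanmedian(P[193:203,u],0); print(u,np.round(q*1000,1),end=' ')
im=c["pixels"][150:260,160:440,::-1]
cv2.imwrite("pics/crop1.png",cv2.resize(im,None,fx=2.85,fy=2.85,interpolation=cv2.INTER_CUBIC))
E
```

```text
table -0.00042902929433827775
handle 144 [ 0.5094074  -0.32604971  0.09224342] [ 509.1 -326.4   12.3   74.9   24.8] [ 509.3 -325.3  -65.3] [0.08605737 0.09240446 0.09627443]
walls 424 [ 509.9 -328.6   90.5  123.4   24.7]
tote 1099 [ 509.9 -328.5   90.5  123.5   24.7]
far 257 [617.4  89.4 -89.1] [613.7  64.4  14.2 344.5   1. ] 0.045670792919874234
near 255 [517.8  88.8 -89.7] [517.8  63.1   2.9 343.3   0.6] 0.04577844605166017
cross 153 [566.8 255.9   0.9] [566.6 240.  104.6  40.2   0.7]
flfar 46 [ 628.  -136.4  -70.9] [ 628.4 -136.     4.9   54.8   20. ]
flnear 45 [ 511.5 -137.    71. ] [ 511.8 -136.9   55.1    5.    70.9]
180 [ 5.673e+02  2.453e+02 -3.000e-01] 184 [563.6 221.   64.8] 188 [563.7 210.   66.9] 192 [563.8 199.4  66.3] 196 [564.4 190.6  56.6] 200 [566.6 185.6  22. ] 204 [568.4 174.8  20.1] 208 [567.1 163.7  21.8] 212 [567.1 152.7  22.3] 216 [567.1 141.6  22.4] 220 [567.2 130.6  22.7] 224 [567.3 119.7  22.8] 228 [567.6 108.7  22.1] 232 [567.7  97.7  21.2] 236 [567.5  86.5  23.1] 240 [568.1  75.6  21.5] 244 [568.1  64.6  21.3] 248 [567.6  53.   28.5] 252 [568.   42.3  26.9] 256 [568.4  31.4  24. ] 260 [568.4  20.4  23.5] 264 [568.9   9.5  17.2] 268 [569.3  -1.5  14.7] 272 [569.4 -12.6  12.4] 276 [569.8 -23.8  11. ] 280 [569.9 -34.9   6.6] 284 [570.2 -46.1   5.1] 288 [570.6 -57.4   1.2] 292 [ 5.709e+02 -6.880e+01  3.000e-01] 296 [ 5.711e+02 -8.000e+01  4.000e-01] 300 [571.2 -91.3  -1.8] 304 [ 5.714e+02 -1.025e+02  1.000e-01] 308 [ 571.3 -113.7    1.7] 312 [ 571.5 -125.2   -0.7] 316 [ 571.6 -136.3    0.6] 320 [ 572.  -147.7   -1.3] 324 [ 572.  -159.    -1.1] 328 [ 571.9 -170.3   -0.7]
```

View pics/crop1.png

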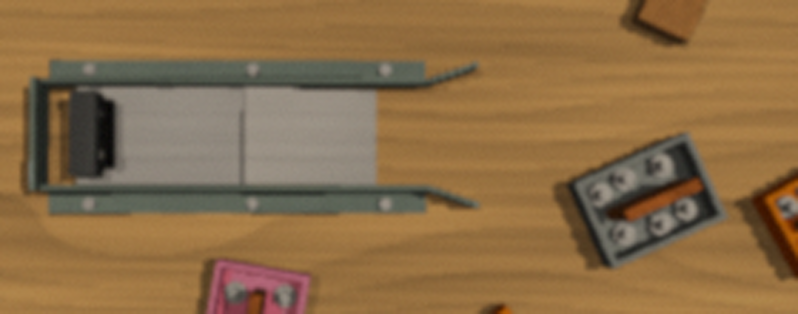

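The crop confirms the grey tote with a brown plank. Its walls measure 90.5 x 123 mm and the plank top is at 92 mm, both matching the description. The lane is also consistent: axis about 90.6°, lip near y=62 mm, ramp foot near y=-68 mm, buffer face near y=186 mm. I'll roll first, then move over.

>>> play_rows:
  rows:
    - {"roll":1,"fingers":0}
    - {"roll":1,"fingers":0}
    - {"roll":1,"fingers":0}
    - {"roll":1,"fingers":0}
    - {"roll":1,"fingers":0}
    - {"roll":1,"fingers":0}
    - {"roll":1,"fingers":0}
    - {"roll":1,"fingers":0}
    - {"roll":1,"fingers":0}
    - {"roll":1,"fingers":0}
    - {"roll":1,"fingers":0}
    - {"roll":1,"fingers":0}
    - {"roll":0.375,"fingers":0}

```text
validation failed for argument at $.ro...
```

>>> play_rows:
  rows:
    - {"dx":-0.76,"dy":0.155,"fingers":0}
    - {"dx":-0.76,"dy":0.155,"fingers":0}
    - {"dx":-0.76,"dy":0.155,"fingers":0}
    - {"dx":-0.76,"dy":0.155,"fingers":0}
    - {"dx":-0.76,"dy":0.155,"fingers":0}
    - {"dx":-0.76,"dy":0.155,"fingers":0}
    - {"dx":-0.76,"dy":0.155,"fingers":0}
    - {"dx":-0.76,"dy":0.155,"fingers":0}
    - {"dx":-0.76,"dy":0.155,"fingers":0}
    - {"dx":-0.76,"dy":0.155,"fingers":0}
    - {"dx":-0.76,"dy":0.155,"fingers":0}
    - {"dx":-0.76,"dy":0.155,"fingers":0}
    - {"dx":-0.76,"dy":0.155,"fingers":0}
    - {"dx":-0.76,"dy":0.155,"fingers":0}
    - {"dx":-0.76,"dy":0.155,"fingers":0}
    - {"dx":-0.76,"dy":0.155,"fingers":0}
    - {"dx":-0.76,"dy":0.155,"fingers":0}
    - {"dx":-0.76,"dy":0.155,"fingers":0}
    - {"dx":-0.76,"dy":0.155,"fingers":0}
    - {"dx":-0.76,"dy":0.155,"fingers":0}

```text
validation failed for argument at $.ro...
```

```bash
cat > go.py <<'E'
# usage: go.py x y z [yaw of tool x, deg] (mm): remaining tool-axis shifts in full-scale units
import sys, numpy as np
from scipy.spatial.transform import Rotation as R
from workcell import bot
s=bot.read_state(); M=R.from_rotvec(s["tcp_rot"]).as_matrix(); p=np.array(s["tool_pos"])*1000
yaw=np.degrees(np.arctan2(M[1,0],M[0,0]))
print("t",round(s["time"],2),"p",p.round(1),"yaw",round(yaw,2),"tilt",M[2].round(4),"F",np.round(s["wrist_force"],1),"w",round(s["width"],3),"q",np.round(s["q"],2))
if len(sys.argv)>3:
    g=np.array(sys.argv[1:4],float); print("shift/40mm",(M.T@(g-p)/40).round(3))
if len(sys.argv)>4: print("roll/4deg",round((yaw-float(sys.argv[4]))/4,3))
E
python3 go.py 509 -327 170 114.8
```

```text
t 0.1 p [184.3 648.7 230.1] yaw 164.14 tilt [ 1.e-04 -2.e-03 -1.e+00] F [ 0.2  0.2 -0.2] w 0.999 q [ 1.26  0.26  1.61  0.    1.27 -0.04]
shift/40mm [-14.476 -21.241   1.544]
roll/4deg 12.335
```

Both calls were refused and nothing moved. Retrying with every field given.

>>> play_rows:
  rows:
    - {"dx":0,"dy":0,"dz":0,"roll":1,"fingers":0}
    - {"dx":0,"dy":0,"dz":0,"roll":1,"fingers":0}
    - {"dx":0,"dy":0,"dz":0,"roll":1,"fingers":0}
    - {"dx":0,"dy":0,"dz":0,"roll":1,"fingers":0}
    - {"dx":0,"dy":0,"dz":0,"roll":1,"fingers":0}
    - {"dx":0,"dy":0,"dz":0,"roll":1,"fingers":0}
    - {"dx":0,"dy":0,"dz":0,"roll":1,"fingers":0}
    - {"dx":0,"dy":0,"dz":0,"roll":1,"fingers":0}
    - {"dx":0,"dy":0,"dz":0,"roll":1,"fingers":0}
    - {"dx":0,"dy":0,"dz":0,"roll":1,"fingers":0}
    - {"dx":0,"dy":0,"dz":0,"roll":1,"fingers":0}
    - {"dx":0,"dy":0,"dz":0,"roll":1,"fingers":0}
    - {"dx":0,"dy":0,"dz":0,"roll":0.34,"fingers":0}

```text
time: 1.18
tool_pos: [0.1844, 0.6489, 0.2306]
tcp_rot: [1.696, 2.644, -0.002]
wrist_force: [0.3, -0.1, 0.4]
width: 0.999
```

>>> play_rows:
  rows:
    - {"dx":-0.76,"dy":0.155,"dz":0,"roll":0,"fingers":0}
    - {"dx":-0.76,"dy":0.155,"dz":0,"roll":0,"fingers":0}
    - {"dx":-0.76,"dy":0.155,"dz":0,"roll":0,"fingers":0}
    - {"dx":-0.76,"dy":0.155,"dz":0,"roll":0,"fingers":0}
    - {"dx":-0.76,"dy":0.155,"dz":0,"roll":0,"fingers":0}
    - {"dx":-0.76,"dy":0.155,"dz":0,"roll":0,"fingers":0}
    - {"dx":-0.76,"dy":0.155,"dz":0,"roll":0,"fingers":0}
    - {"dx":-0.76,"dy":0.155,"dz":0,"roll":0,"fingers":0}
    - {"dx":-0.76,"dy":0.155,"dz":0,"roll":0,"fingers":0}
    - {"dx":-0.76,"dy":0.155,"dz":0,"roll":0,"fingers":0}
    - {"dx":-0.76,"dy":0.155,"dz":0,"roll":0,"fingers":0}
    - {"dx":-0.76,"dy":0.155,"dz":0,"roll":0,"fingers":0}
    - {"dx":-0.76,"dy":0.155,"dz":0,"roll":0,"fingers":0}
    - {"dx":-0.76,"dy":0.155,"dz":0,"roll":0,"fingers":0}
    - {"dx":-0.76,"dy":0.155,"dz":0,"roll":0,"fingers":0}
    - {"dx":-0.76,"dy":0.155,"dz":0,"roll":0,"fingers":0}
    - {"dx":-0.76,"dy":0.155,"dz":0,"roll":0,"fingers":0}
    - {"dx":-0.76,"dy":0.155,"dz":0,"roll":0,"fingers":0}
    - {"dx":-0.76,"dy":0.155,"dz":0,"roll":0,"fingers":0}
    - {"dx":-0.76,"dy":0.155,"dz":0,"roll":0,"fingers":0}

```text
time: 2.85
tool_pos: [0.5524, 0.1478, 0.231]
tcp_rot: [-1.692, -2.647, 0.0]
wrist_force: [0.7, 1.0, -0.1]
width: 1.002
```

```bash
python3 go.py 509 -327 230 114.8
```

```text
t 2.85 p [552.4 147.8 231. ] yaw 114.84 tilt [ 1.e-04 -4.e-04 -1.e+00] F [ 0.7  1.  -0.1] w 1.002 q [ 0.22  0.07  1.83  0.    1.24 -0.22]
shift/40mm [-10.317  -5.97    0.027]
roll/4deg 0.009
```

>>> play_rows:
  rows:
    - {"dx":-0.688,"dy":-0.398,"dz":0,"roll":0,"fingers":0}
    - {"dx":-0.688,"dy":-0.398,"dz":0,"roll":0,"fingers":0}
    - {"dx":-0.688,"dy":-0.398,"dz":0,"roll":0,"fingers":0}
    - {"dx":-0.688,"dy":-0.398,"dz":0,"roll":0,"fingers":0}
    - {"dx":-0.688,"dy":-0.398,"dz":0,"roll":0,"fingers":0}
    - {"dx":-0.688,"dy":-0.398,"dz":0,"roll":0,"fingers":0}
    - {"dx":-0.688,"dy":-0.398,"dz":0,"roll":0,"fingers":0}
    - {"dx":-0.688,"dy":-0.398,"dz":0,"roll":0,"fingers":0}
    - {"dx":-0.688,"dy":-0.398,"dz":0,"roll":0,"fingers":0}
    - {"dx":-0.688,"dy":-0.398,"dz":0,"roll":0,"fingers":0}
    - {"dx":-0.688,"dy":-0.398,"dz":0,"roll":0,"fingers":0}
    - {"dx":-0.688,"dy":-0.398,"dz":0,"roll":0,"fingers":0}
    - {"dx":-0.688,"dy":-0.398,"dz":0,"roll":0,"fingers":0}
    - {"dx":-0.688,"dy":-0.398,"dz":0,"roll":0,"fingers":0}
    - {"dx":-0.688,"dy":-0.398,"dz":0,"roll":0,"fingers":0}
    - {"dx":0,"dy":0,"dz":0,"roll":0,"fingers":0}

```text
time: 4.18
tool_pos: [0.5071, -0.3308, 0.2309]
tcp_rot: [1.696, 2.643, -0.004]
wrist_force: [-0.4, -0.4, 0.2]
width: 0.999
```

```bash
python3 - <<'E'
import cv2, numpy as np
from workcell import vision
from h import *
c=vision.read_camera("wrist"); np.savez("wrist0.npz",**c); P=world(c).reshape(-1,3)
m=(np.hypot(P[:,0]-.51,P[:,1]+.327)<.08)
h=P[m&(P[:,2]>.08)&(P[:,2]<.105)]; print(len(h)); 
if len(h)>5: print("handle",h.mean(0),box(h),line(h),np.percentile(h[:,2],[5,50,95]))
w=P[m&(P[:,2]>.035)&(P[:,2]<.055)]; print(len(w)); 
if len(w)>5: print("walls",box(w))
cv2.imwrite("pics/wrist0.png",c["pixels"][...,::-1])
E
python3 go.py 509 -327 61 114.8
```

```text
1251
handle [ 0.50844177 -0.32574761  0.09206491] [ 509.4 -327.4   11.9   74.9   24.5] [ 508.6 -325.7  -65.5] [0.09052124 0.09222161 0.09343621]
2915
walls [ 509.8 -328.2   90.2  120.3   24.6]
t 4.23 p [ 507.3 -328.2  230.8] yaw 114.61 tilt [ 2.e-04 -6.e-04 -1.e+00] F [-0.1 -0.6 -0.2] w 1.004 q [-0.62  0.13  1.76 -0.    1.25 -1.04]
shift/40mm [0.009 0.053 4.244]
roll/4deg -0.047
```

View pics/wrist0.png

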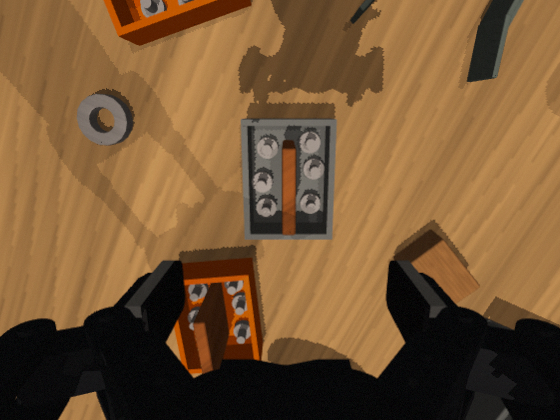

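The wrist view shows the grey tote centred at about (289,180) with the plank along its length. The centre is (509.6, -327.8) mm and the yaw 114.6°, agreeing with the top camera. Descending and gripping.

>>> play_rows:
  rows:
    - {"dx":-0.015,"dy":0.056,"dz":0.54,"roll":0,"fingers":0}
    - {"dx":0,"dy":0,"dz":0.54,"roll":0,"fingers":0}
    - {"dx":0,"dy":0,"dz":0.54,"roll":0,"fingers":0}
    - {"dx":0,"dy":0,"dz":0.54,"roll":0,"fingers":0}
    - {"dx":0,"dy":0,"dz":0.54,"roll":0,"fingers":0}
    - {"dx":0,"dy":0,"dz":0.54,"roll":0,"fingers":0}
    - {"dx":0,"dy":0,"dz":0.54,"roll":0,"fingers":0}
    - {"dx":0,"dy":0,"dz":0.54,"roll":0,"fingers":0}
    - {"dx":0,"dy":0,"dz":0,"roll":0,"fingers":0}
    - {"dx":0,"dy":0,"dz":0,"roll":0,"fingers":0}

```text
time: 5.07
tool_pos: [0.5092, -0.3233, 0.057]
tcp_rot: [-1.689, -2.644, -0.001]
wrist_force: [0.1, 0.1, -0.3]
width: 1.003
```

>>> play_rows:
  grip_force: 60
  rows:
    - {"dx":0,"dy":0,"dz":0,"roll":0,"fingers":1}
    - {"dx":0,"dy":0,"dz":0,"roll":0,"fingers":1}
    - {"dx":0,"dy":0,"dz":0,"roll":0,"fingers":1}
    - {"dx":0,"dy":0,"dz":0,"roll":0,"fingers":1}
    - {"dx":0,"dy":0,"dz":0,"roll":0,"fingers":1}
    - {"dx":0,"dy":0,"dz":0,"roll":0,"fingers":1}
    - {"dx":0,"dy":0,"dz":0,"roll":0,"fingers":1}
    - {"dx":0,"dy":0,"dz":0,"roll":0,"fingers":1}
    - {"dx":0,"dy":0,"dz":0,"roll":0,"fingers":1}
    - {"dx":0,"dy":0,"dz":0,"roll":0,"fingers":1}
    - {"dx":0,"dy":0,"dz":0,"roll":0,"fingers":1}
    - {"dx":0,"dy":0,"dz":0,"roll":0,"fingers":1}

```text
time: 6.07
tool_pos: [0.5106, -0.3257, 0.0593]
tcp_rot: [1.693, 2.646, -0.001]
wrist_force: [-2.3, -0.9, 5.9]
width: 0.13
```

```bash
python3 go.py 570 -200 130 90.6
```

```text
t 6.07 p [ 510.6 -325.7   59.3] yaw 114.78 tilt [-9.e-04  2.e-04 -1.e+00] F [-2.3 -0.9  5.9] w 0.13 q [-0.61  0.29  1.91 -0.    0.94 -1.04]
shift/40mm [ 2.229  2.666 -1.77 ]
roll/4deg 6.045
```

>>> play_rows:
  rows:
    - {"dx":0,"dy":0,"dz":-0.3,"roll":0,"fingers":1}
    - {"dx":0,"dy":0,"dz":-0.4,"roll":0,"fingers":1}
    - {"dx":0,"dy":0,"dz":-0.4,"roll":0,"fingers":1}
    - {"dx":0,"dy":0,"dz":-0.4,"roll":0,"fingers":1}
    - {"dx":0,"dy":0,"dz":-0.3,"roll":0,"fingers":1}
    - {"dx":0,"dy":0,"dz":0,"roll":0.6,"fingers":1}
    - {"dx":0,"dy":0,"dz":0,"roll":0.8,"fingers":1}
    - {"dx":0,"dy":0,"dz":0,"roll":0.8,"fingers":1}
    - {"dx":0,"dy":0,"dz":0,"roll":0.8,"fingers":1}
    - {"dx":0,"dy":0,"dz":0,"roll":0.8,"fingers":1}
    - {"dx":0,"dy":0,"dz":0,"roll":0.8,"fingers":1}
    - {"dx":0,"dy":0,"dz":0,"roll":0.8,"fingers":1}
    - {"dx":0,"dy":0,"dz":0,"roll":0.6,"fingers":1}
    - {"dx":0,"dy":0,"dz":0,"roll":0,"fingers":1}

```text
time: 7.23
tool_pos: [0.5096, -0.3245, 0.1295]
tcp_rot: [-2.206, -2.234, 0.0]
wrist_force: [0.3, 0.3, -5.2]
width: 0.131
```

```bash
python3 go.py 570 -165 130 90.6
```

```text
t 7.23 p [ 509.6 -324.5  129.5] yaw 90.72 tilt [ 0.0015 -0.0018 -1.    ] F [ 0.3  0.3 -5.2] w 0.131 q [-0.61  0.22  1.86  0.    1.07 -0.62]
shift/40mm [ 3.969  1.561 -0.009]
roll/4deg 0.029
```

>>> play_rows:
  rows:
    - {"dx":0.3,"dy":0.11,"dz":0,"roll":0,"fingers":1}
    - {"dx":0.5,"dy":0.19,"dz":0,"roll":0,"fingers":1}
    - {"dx":0.5,"dy":0.19,"dz":0,"roll":0,"fingers":1}
    - {"dx":0.5,"dy":0.19,"dz":0,"roll":0,"fingers":1}
    - {"dx":0.5,"dy":0.19,"dz":0,"roll":0,"fingers":1}
    - {"dx":0.5,"dy":0.19,"dz":0,"roll":0,"fingers":1}
    - {"dx":0.5,"dy":0.19,"dz":0,"roll":0,"fingers":1}
    - {"dx":0.5,"dy":0.19,"dz":0,"roll":0,"fingers":1}
    - {"dx":0.4,"dy":0.11,"dz":0,"roll":0,"fingers":1}
    - {"dx":0,"dy":0,"dz":0,"roll":0,"fingers":1}
    - {"dx":0,"dy":0,"dz":0,"roll":0,"fingers":1}

```text
time: 8.15
tool_pos: [0.5699, -0.1548, 0.1301]
tcp_rot: [-2.202, -2.239, 0.001]
wrist_force: [0.5, 0.4, -4.8]
width: 0.132
```

```bash
python3 - <<'E'
import cv2, numpy as np
from workcell import vision
from h import *
c=vision.read_camera("wrist"); np.savez("wrist1.npz",**c); P=world(c)
cv2.imwrite("pics/wrist1.png",c["pixels"][...,::-1])
Q=P.reshape(-1,3)
m=(np.hypot(Q[:,0]-.57,Q[:,1]+.16)<.1)&(Q[:,2]>.10)&(Q[:,2]<.125)
w=Q[m]; print(len(w),box(w),np.median(w[:,2]))
for n,a,b in(("far",.595,.645),("near",.49,.54)):
    for y0,y1 in ((-.08,.05),(-.155,-.12)):
        g=Q[(Q[:,0]>a)&(Q[:,0]<b)&(Q[:,1]>y0)&(Q[:,1]<y1)&(Q[:,2]>.043)&(Q[:,2]<.05)]
        print(n,y0,len(g),line(g) if len(g)>5 else "")
E
for i in 1 2 3; do python3 go.py 570 -160 130 90.6; done
```

```text
10310 [ 570.5 -156.1   90.5  119.9    1. ] 0.11474629896861066
far -0.08 869 [619.6 -49.3 -88.8]
far -0.155 15 [ 636.4 -152.6  -85.5]
near -0.08 855 [518.7 -50.7 -89.4]
near -0.155 11 [ 504.8 -152.8   79.7]
t 8.2 p [ 569.8 -155.7  130.2] yaw 90.9 tilt [-1.e-04 -8.e-04 -1.e+00] F [ 0.8 -0.3 -4.8] w 0.132 q [-0.31  0.19  1.89 -0.    1.06 -0.32]
shift/40mm [-0.106  0.004  0.005]
roll/4deg 0.075
t 8.2 p [ 569.8 -155.7  130.2] yaw 90.9 tilt [-1.e-04 -8.e-04 -1.e+00] F [ 0.8 -0.3 -4.8] w 0.132 q [-0.31  0.19  1.89 -0.    1.06 -0.32]
shift/40mm [-0.106  0.004  0.005]
roll/4deg 0.075
t 8.2 p [ 569.8 -155.7  130.2] yaw 90.9 tilt [-1.e-04 -8.e-04 -1.e+00] F [ 0.8 -0.3 -4.8] w 0.132 q [-0.31  0.19  1.89 -0.    1.06 -0.32]
shift/40mm [-0.106  0.004  0.005]
roll/4deg 0.075
```

View pics/wrist1.png

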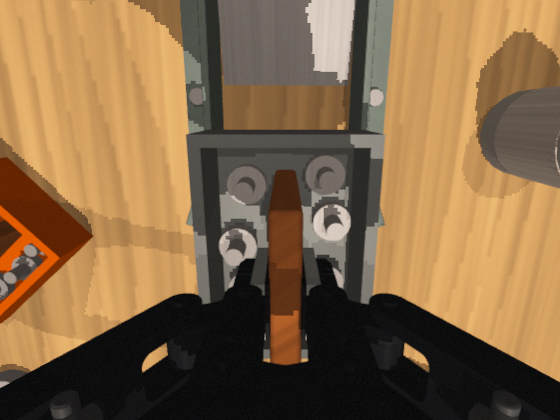

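The wrist view shows the tote in the grip, centred and square between the guides. The tote is at x=570.5 and 1.0°, and the lane axis there is at x≈570.6 and 0.9°, so they match. Lowering and releasing.

>>> play_rows:
  rows:
    - {"dx":0,"dy":0,"dz":0.3,"roll":0,"fingers":1}
    - {"dx":0,"dy":0,"dz":0.4,"roll":0,"fingers":1}
    - {"dx":0,"dy":0,"dz":0.4,"roll":0,"fingers":1}
    - {"dx":0,"dy":0,"dz":0.3,"roll":0,"fingers":1}
    - {"dx":0,"dy":0,"dz":0.2,"roll":0,"fingers":1}
    - {"dx":0,"dy":0,"dz":0.1,"roll":0,"fingers":1}
    - {"dx":0,"dy":0,"dz":0.05,"roll":0,"fingers":1}
    - {"dx":0,"dy":0,"dz":0.04,"roll":0,"fingers":1}
    - {"dx":0,"dy":0,"dz":0,"roll":0,"fingers":1}

```text
time: 8.95
tool_pos: [0.5708, -0.1567, 0.0596]
tcp_rot: [2.205, 2.235, 0.001]
wrist_force: [-0.3, 0.8, -5.9]
width: 0.133
```

```bash
python3 go.py 570 -156 58 90.9
```

```text
t 8.95 p [ 570.8 -156.7   59.6] yaw 90.77 tilt [-5.0e-04  1.4e-03 -1.0e+00] F [-0.3  0.8 -5.9] w 0.133 q [-0.31  0.27  1.94 -0.    0.93 -0.32]
shift/40mm [ 0.019 -0.019  0.04 ]
roll/4deg -0.031
```

>>> play_rows:
  rows:
    - {"dx":0,"dy":0,"dz":0.02,"roll":0,"fingers":1}
    - {"dx":0,"dy":0,"dz":0.02,"roll":0,"fingers":1}
    - {"dx":0,"dy":0,"dz":0,"roll":0,"fingers":1}

```text
time: 9.2
tool_pos: [0.5713, -0.1568, 0.0593]
tcp_rot: [2.205, 2.235, 0.002]
wrist_force: [-3.3, 0.2, 4.7]
width: 0.13
```

>>> play_rows:
  rows:
    - {"dx":0,"dy":0,"dz":0,"roll":0,"fingers":0.3}
    - {"dx":0,"dy":0,"dz":0,"roll":0,"fingers":0.3}
    - {"dx":0,"dy":0,"dz":0,"roll":0,"fingers":0.3}
    - {"dx":0,"dy":0,"dz":0,"roll":0,"fingers":0.3}
    - {"dx":0,"dy":0,"dz":0,"roll":0,"fingers":0.3}
    - {"dx":0,"dy":0,"dz":0,"roll":0,"fingers":0.3}
    - {"dx":0,"dy":0,"dz":-0.2,"roll":0,"fingers":0.3}
    - {"dx":0,"dy":0,"dz":-0.5,"roll":0,"fingers":0.3}
    - {"dx":0,"dy":0,"dz":-0.6,"roll":0,"fingers":0.3}
    - {"dx":0,"dy":0,"dz":-0.5,"roll":0,"fingers":0.3}
    - {"dx":0,"dy":0,"dz":-0.2,"roll":0,"fingers":0.3}
    - {"dx":-0.4,"dy":0,"dz":0,"roll":0,"fingers":1}
    - {"dx":-0.6,"dy":0,"dz":0,"roll":0,"fingers":1}
    - {"dx":-0.6,"dy":0,"dz":0,"roll":0,"fingers":1}
    - {"dx":-0.5,"dy":0,"dz":0,"roll":0,"fingers":1}
    - {"dx":-0.4,"dy":0,"dz":0,"roll":0,"fingers":1}
    - {"dx":0,"dy":0,"dz":0,"roll":0,"fingers":1}
    - {"dx":0,"dy":0,"dz":0,"roll":0,"fingers":1}

```text
time: 10.7
tool_pos: [0.5712, -0.2568, 0.1369]
tcp_rot: [-2.208, -2.234, -0.0]
wrist_force: [0.5, 0.2, -0.4]
width: -0.0
```

```bash
cat > look.py <<'E'
import cv2, sys, numpy as np
from workcell import vision
from h import *
c=vision.read_camera("top"); P=world(c).reshape(-1,3); cv2.imwrite(f"pics/{sys.argv[1]}.png",cv2.resize(c["pixels"][150:260,160:440,::-1],None,fx=2.85,fy=2.85,interpolation=cv2.INTER_CUBIC))
y0,y1=float(sys.argv[2])/1000,float(sys.argv[3])/1000
w=P[(abs(P[:,0]-.57)<.0475)&(P[:,1]>y0)&(P[:,1]<y1)&(P[:,2]>.03)&(P[:,2]<.1)]
print(len(w),box(w))
E
python3 look.py t2 -222 -85; python3 go.py 571 -250 25 90.9
```

```text
602 [ 572.1 -157.7   90.4  119.8    0.7]
t 10.75 p [ 571.1 -256.1  136.8] yaw 90.73 tilt [ 1.e-03 -8.e-04 -1.e+00] F [ 0.3  0.3 -0.2] w -0.002 q [-0.46  0.25  1.81  0.    1.09 -0.47]
shift/40mm [1.490e-01 2.000e-03 2.796e+00]
roll/4deg -0.041
```

View pics/t2.png

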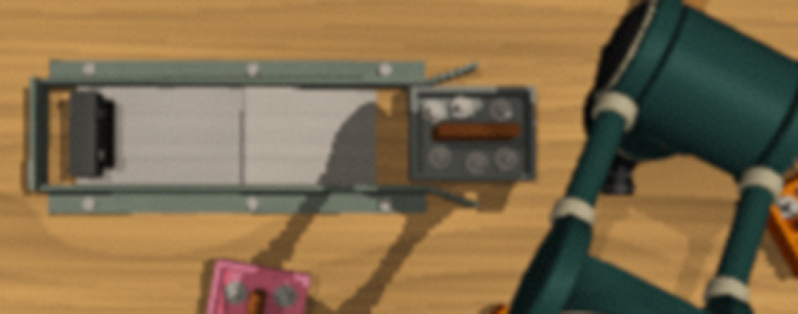

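The tote sits square between the flares (0.7°, centre y=-157), released. Now down behind it and forward to contact.

>>> play_rows:
  rows:
    - {"dx":0,"dy":0,"dz":0.4,"roll":0,"fingers":1}
    - {"dx":0,"dy":0,"dz":0.5,"roll":0,"fingers":1}
    - {"dx":0,"dy":0,"dz":0.5,"roll":0,"fingers":1}
    - {"dx":0,"dy":0,"dz":0.5,"roll":0,"fingers":1}
    - {"dx":0,"dy":0,"dz":0.4,"roll":0,"fingers":1}
    - {"dx":0,"dy":0,"dz":0.32,"roll":0,"fingers":1}
    - {"dx":0.15,"dy":0,"dz":0,"roll":0,"fingers":1}
    - {"dx":0.15,"dy":0,"dz":0,"roll":0,"fingers":1}
    - {"dx":0.1,"dy":0,"dz":0,"roll":0,"fingers":1}
    - {"dx":0.1,"dy":0,"dz":0,"roll":0,"fingers":1}
    - {"dx":0.06,"dy":0,"dz":0,"roll":0,"fingers":1}
    - {"dx":0.06,"dy":0,"dz":0,"roll":0,"fingers":1}
    - {"dx":0.06,"dy":0,"dz":0,"roll":0,"fingers":1}
    - {"dx":0.06,"dy":0,"dz":0,"roll":0,"fingers":1}

```text
time: 11.92
tool_pos: [0.5717, -0.2275, 0.0333]
tcp_rot: [2.204, 2.235, -0.0]
wrist_force: [0.8, -3.3, 1.4]
width: -0.001
```

>>> play_rows:
  rows:
    - {"dx":0.06,"dy":0,"dz":0,"roll":0,"fingers":1}
    - {"dx":0.06,"dy":0,"dz":0,"roll":0,"fingers":1}
    - {"dx":0.06,"dy":0,"dz":0,"roll":0,"fingers":1}
    - {"dx":0.06,"dy":0,"dz":0,"roll":0,"fingers":1}

```text
time: 12.25
tool_pos: [0.5712, -0.2175, 0.0328]
tcp_rot: [2.206, 2.236, 0.0]
wrist_force: [-0.0, -2.8, 1.5]
width: 0.002
```

>>> play_rows:
  rows:
    - {"dx":0.1,"dy":0,"dz":0,"roll":0,"fingers":1}
    - {"dx":0.1,"dy":0,"dz":0,"roll":0,"fingers":1}
    - {"dx":0.1,"dy":0,"dz":0,"roll":0,"fingers":1}
    - {"dx":0.1,"dy":0,"dz":0,"roll":0,"fingers":1}
    - {"dx":0.08,"dy":0,"dz":0,"roll":0,"fingers":1}
    - {"dx":0.08,"dy":0,"dz":0,"roll":0,"fingers":1}
    - {"dx":0.08,"dy":0,"dz":0,"roll":0,"fingers":1}
    - {"dx":0.08,"dy":0,"dz":0,"roll":0,"fingers":1}
    - {"dx":0.08,"dy":0,"dz":0,"roll":0,"fingers":1}

```text
time: 13.0
tool_pos: [0.5703, -0.1849, 0.0324]
tcp_rot: [-2.206, -2.236, 0.0]
wrist_force: [0.4, -4.7, 0.1]
width: -0.0
```

>>> play_rows:
  rows:
    - {"dx":0.08,"dy":0,"dz":0,"roll":0,"fingers":1}
    - {"dx":0.08,"dy":0,"dz":0,"roll":0,"fingers":1}
    - {"dx":0.08,"dy":0,"dz":0,"roll":0,"fingers":1}
    - {"dx":0.08,"dy":0,"dz":0,"roll":0,"fingers":1}
    - {"dx":0.08,"dy":0,"dz":0,"roll":0,"fingers":1}

```text
time: 13.42
tool_pos: [0.57, -0.1687, 0.0323]
tcp_rot: [-2.206, -2.236, 0.0]
wrist_force: [1.2, -4.3, -0.1]
width: -0.002
```

>>> play_rows:
  rows:
    - {"dx":0.1,"dy":0,"dz":0,"roll":0,"fingers":1}
    - {"dx":0.1,"dy":0,"dz":0,"roll":0,"fingers":1}
    - {"dx":0.1,"dy":0,"dz":0,"roll":0,"fingers":1}
    - {"dx":0.1,"dy":0,"dz":0,"roll":0,"fingers":1}
    - {"dx":0.1,"dy":0,"dz":0,"roll":0,"fingers":1}
    - {"dx":0.1,"dy":0,"dz":0,"roll":0,"fingers":1}
    - {"dx":0.1,"dy":0,"dz":0,"roll":0,"fingers":1}
    - {"dx":0.1,"dy":0,"dz":0,"roll":0,"fingers":1}
    - {"dx":0.1,"dy":0,"dz":0,"roll":0,"fingers":1}
    - {"dx":0.1,"dy":0,"dz":0,"roll":0,"fingers":1}

```text
time: 14.25
tool_pos: [0.5696, -0.1287, 0.0324]
tcp_rot: [-2.206, -2.236, 0.0]
wrist_force: [0.2, -2.8, -1.8]
width: -0.0
```

>>> play_rows:
  rows:
    - {"dx":0.1,"dy":0,"dz":0,"roll":0,"fingers":1}
    - {"dx":0.1,"dy":0,"dz":0,"roll":0,"fingers":1}
    - {"dx":0.1,"dy":0,"dz":0,"roll":0,"fingers":1}
    - {"dx":0.1,"dy":0,"dz":0,"roll":0,"fingers":1}
    - {"dx":0.1,"dy":0,"dz":0,"roll":0,"fingers":1}
    - {"dx":0.1,"dy":0,"dz":0,"roll":0,"fingers":1}
    - {"dx":0.1,"dy":0,"dz":0,"roll":0,"fingers":1}
    - {"dx":0.1,"dy":0,"dz":0,"roll":0,"fingers":1}
    - {"dx":0.1,"dy":0,"dz":0,"roll":0,"fingers":1}
    - {"dx":0.1,"dy":0,"dz":0,"roll":0,"fingers":1}

```text
time: 15.08
tool_pos: [0.5691, -0.0888, 0.0324]
tcp_rot: [-2.206, -2.236, 0.0]
wrist_force: [0.1, -3.1, -1.9]
width: -0.001
```

```bash
python3 look.py t3 -85 60; python3 go.py 571 -80 32 90.9
```

```text
677 [571.3  -8.5  93.3 134.1   0.7]
t 15.13 p [569.1 -88.1  32.5] yaw 90.79 tilt [ 5.e-04 -0.e+00 -1.e+00] F [ 0.2 -1.7 -1.2] w -0.003 q [-0.2   0.28  1.99  0.    0.88 -0.21]
shift/40mm [0.203 0.049 0.014]
roll/4deg -0.028
```

View pics/t3.png

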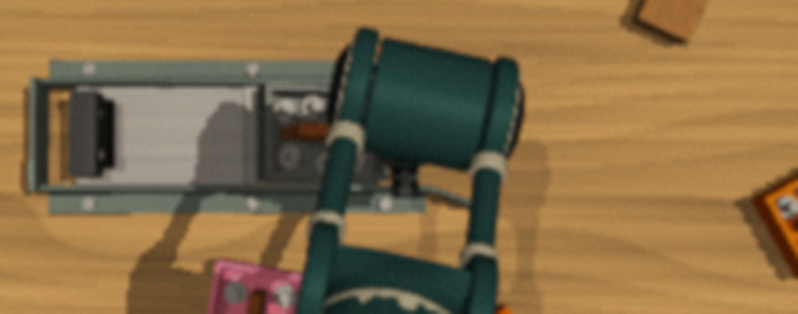

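The tote's front is up the ramp near y≈50, straight. From here the tip rises along with its rear wall.

>>> play_rows:
  rows:
    - {"dx":0.1,"dy":0,"dz":0,"roll":0,"fingers":1}
    - {"dx":0.1,"dy":0,"dz":0,"roll":0,"fingers":1}
    - {"dx":0.1,"dy":0,"dz":-0.03,"roll":0,"fingers":1}
    - {"dx":0.1,"dy":0,"dz":-0.034,"roll":0,"fingers":1}
    - {"dx":0.1,"dy":0,"dz":-0.034,"roll":0,"fingers":1}
    - {"dx":0.1,"dy":0,"dz":-0.034,"roll":0,"fingers":1}
    - {"dx":0.1,"dy":0,"dz":-0.034,"roll":0,"fingers":1}
    - {"dx":0.1,"dy":0,"dz":-0.034,"roll":0,"fingers":1}
    - {"dx":0.1,"dy":0,"dz":-0.034,"roll":0,"fingers":1}
    - {"dx":0.1,"dy":0,"dz":-0.034,"roll":0,"fingers":1}

```text
time: 15.97
tool_pos: [0.5682, -0.0486, 0.043]
tcp_rot: [-2.206, -2.236, 0.001]
wrist_force: [-0.3, -3.1, -1.5]
width: -0.001
```

>>> play_rows:
  rows:
    - {"dx":0.1,"dy":0,"dz":-0.034,"roll":0,"fingers":1}
    - {"dx":0.1,"dy":0,"dz":-0.034,"roll":0,"fingers":1}
    - {"dx":0.1,"dy":0,"dz":-0.034,"roll":0,"fingers":1}
    - {"dx":0.1,"dy":0,"dz":-0.034,"roll":0,"fingers":1}
    - {"dx":0.1,"dy":0,"dz":-0.034,"roll":0,"fingers":1}

```text
time: 16.38
tool_pos: [0.5686, -0.029, 0.0504]
tcp_rot: [2.206, 2.236, 0.0]
wrist_force: [0.4, -3.7, 1.0]
width: -0.002
```

>>> play_rows:
  rows:
    - {"dx":0.08,"dy":0,"dz":-0.018,"roll":0,"fingers":1}
    - {"dx":0.08,"dy":0,"dz":-0.02,"roll":0,"fingers":1}
    - {"dx":0.08,"dy":0,"dz":-0.02,"roll":0,"fingers":1}
    - {"dx":0.08,"dy":0,"dz":-0.02,"roll":0,"fingers":1}

```text
time: 16.72
tool_pos: [0.5686, -0.0165, 0.0536]
tcp_rot: [2.205, 2.236, 0.0]
wrist_force: [1.0, -5.9, 2.1]
width: 0.004
```

```bash
cat > side.py <<'E'
import cv2, sys, numpy as np
from workcell import vision
from h import *
c=vision.read_camera("scene"); P=world(c); cv2.imwrite(f"pics/{sys.argv[1]}.png",cv2.resize(c["pixels"][160:280,210:390,::-1],None,fx=4,fy=4,interpolation=cv2.INTER_CUBIC))
q=P.reshape(-1,3)
# tote top along the plank: height vs y
m=(abs(q[:,0]-.569)<.012)&(q[:,2]>.085)&(q[:,1]>-.02)&(q[:,1]<.2)
for y in range(-20,200,15):
    s=q[m&(abs(q[:,1]*1000-y)<8)]
    if len(s): print(y,round(np.max(s[:,2])*1000,1),end='; ')
E
python3 side.py s1; python3 go.py
```

```text
-20 443.6; -5 444.9; 10 444.9; 25 447.4; 40 447.9; 55 128.7; 70 132.9; 85 130.2; 100 89.3; 115 88.0; t 16.77 p [568.6 -15.9  53.8] yaw 90.79 tilt [ 0.e+00  9.e-04 -1.e+00] F [-0.5 -3.5  2. ] w 0.004 q [-0.07  0.24  1.99  0.    0.91 -0.09]
```

View pics/s1.png

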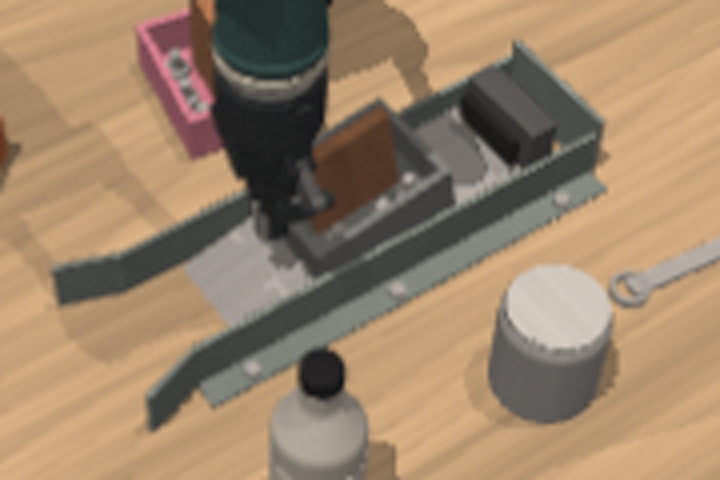

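The view shows the fingers (285,225) behind the tote's rear wall with the tote straight and still nose-up, about to tip. Continuing in small steps.

>>> play_rows:
  rows:
    - {"dx":0.06,"dy":0,"dz":-0.014,"roll":0,"fingers":1}
    - {"dx":0.06,"dy":0,"dz":-0.014,"roll":0,"fingers":1}
    - {"dx":0.06,"dy":0,"dz":-0.014,"roll":0,"fingers":1}

```text
time: 17.02
tool_pos: [0.5688, -0.0097, 0.0555]
tcp_rot: [2.205, 2.236, 0.0]
wrist_force: [0.4, -6.9, 3.8]
width: 0.001
```

>>> play_rows:
  rows:
    - {"dx":0.05,"dy":0,"dz":-0.01,"roll":0,"fingers":1}
    - {"dx":0.05,"dy":0,"dz":-0.01,"roll":0,"fingers":1}

```text
time: 17.18
tool_pos: [0.5679, -0.0043, 0.0557]
tcp_rot: [-2.206, -2.235, -0.002]
wrist_force: [0.0, 0.8, 0.0]
width: -0.001
```

```bash
python3 side.py s2; python3 go.py
```

```text
-20 446.0; -5 446.7; 10 446.8; 25 446.7; 40 448.9; 55 446.7; 70 127.5; 85 123.4; 100 124.4; 115 120.5; t 17.23 p [567.7  -3.9  55.5] yaw 90.75 tilt [ 1.7e-03 -6.0e-04 -1.0e+00] F [-0.5  0.2 -0.4] w -0.001 q [-0.05  0.24  1.99  0.    0.92 -0.07]
```

It tipped: the force dropped to zero and the plank now slopes nose-down. Pushing on gently.

>>> play_rows:
  rows:
    - {"dx":0.04,"dy":0,"dz":-0.03,"roll":0,"fingers":1}
    - {"dx":0.06,"dy":0,"dz":-0.02,"roll":0,"fingers":1}
    - {"dx":0.08,"dy":0,"dz":0,"roll":0,"fingers":1}
    - {"dx":0.08,"dy":0,"dz":0,"roll":0,"fingers":1}
    - {"dx":0.08,"dy":0,"dz":0,"roll":0,"fingers":1}
    - {"dx":0.08,"dy":0,"dz":0,"roll":0,"fingers":1}

```text
time: 17.73
tool_pos: [0.5676, 0.0117, 0.0574]
tcp_rot: [-2.206, -2.237, 0.001]
wrist_force: [-0.5, -2.5, -0.6]
width: -0.001
```

>>> play_rows:
  rows:
    - {"dx":0.07,"dy":0,"dz":0,"roll":0,"fingers":1}
    - {"dx":0.07,"dy":0,"dz":0,"roll":0,"fingers":1}
    - {"dx":0.07,"dy":0,"dz":0,"roll":0,"fingers":1}
    - {"dx":0.07,"dy":0,"dz":0,"roll":0,"fingers":1}
    - {"dx":0.07,"dy":0,"dz":0,"roll":0,"fingers":1}
    - {"dx":0.07,"dy":0,"dz":0,"roll":0,"fingers":1}

```text
time: 18.23
tool_pos: [0.5675, 0.0286, 0.0576]
tcp_rot: [2.206, 2.237, -0.0]
wrist_force: [0.0, -1.9, -0.6]
width: 0.001
```

```bash
python3 side.py s3; python3 go.py
```

```text
-20 452.0; -5 448.8; 10 448.6; 25 449.4; 40 447.3; 55 447.4; 70 450.3; 85 451.0; 100 123.7; 115 120.4; 130 120.2; 145 120.0; t 18.28 p [567.5  29.2  57.6] yaw 90.78 tilt [ 5.e-04 -0.e+00 -1.e+00] F [-0.  -1.   0.3] w -0.002 q [ 0.01  0.23  1.99  0.    0.92 -0.01]
```

>>> play_rows:
  rows:
    - {"dx":0.06,"dy":0,"dz":0,"roll":0,"fingers":1}
    - {"dx":0.06,"dy":0,"dz":0,"roll":0,"fingers":1}
    - {"dx":0.06,"dy":0,"dz":0,"roll":0,"fingers":1}
    - {"dx":0.06,"dy":0,"dz":0,"roll":0,"fingers":1}
    - {"dx":0.05,"dy":0,"dz":0,"roll":0,"fingers":1}
    - {"dx":0.04,"dy":0,"dz":0,"roll":0,"fingers":1}
    - {"dx":0.04,"dy":0,"dz":0,"roll":0,"fingers":1}

```text
time: 18.87
tool_pos: [0.5674, 0.0434, 0.0576]
tcp_rot: [2.206, 2.237, -0.0]
wrist_force: [0.8, -3.2, -1.1]
width: -0.001
```

>>> play_rows:
  rows:
    - {"dx":0.025,"dy":0,"dz":0,"roll":0,"fingers":1}
    - {"dx":0.025,"dy":0,"dz":0,"roll":0,"fingers":1}
    - {"dx":0.025,"dy":0,"dz":0,"roll":0,"fingers":1}

```text
time: 19.12
tool_pos: [0.5673, 0.0462, 0.0576]
tcp_rot: [-2.206, -2.236, 0.0]
wrist_force: [1.0, -1.7, -1.1]
width: 0.004
```

>>> play_rows:
  rows:
    - {"dx":0.025,"dy":0,"dz":0,"roll":0,"fingers":1}
    - {"dx":0.025,"dy":0,"dz":0,"roll":0,"fingers":1}

```text
time: 19.28
tool_pos: [0.5673, 0.0482, 0.0576]
tcp_rot: [2.206, 2.236, -0.0]
wrist_force: [0.1, -2.2, -0.5]
width: -0.003
```

```bash
python3 side.py s4; python3 go.py
```

```text
-20 444.5; -5 452.6; 10 451.0; 25 448.2; 40 447.7; 55 449.0; 70 447.9; 85 450.7; 100 450.5; 115 123.1; 130 121.8; 145 119.4; 160 118.7; t 19.33 p [567.3  48.4  57.6] yaw 90.78 tilt [ 2.e-04  0.e+00 -1.e+00] F [-0.1 -1.2 -0.1] w 0.004 q [0.04 0.24 1.99 0.   0.92 0.03]
```

>>> play_rows:
  rows:
    - {"dx":0.025,"dy":0,"dz":0,"roll":0,"fingers":1}
    - {"dx":0.025,"dy":0,"dz":0,"roll":0,"fingers":1}

```text
time: 19.5
tool_pos: [0.5673, 0.0502, 0.0576]
tcp_rot: [2.206, 2.236, -0.0]
wrist_force: [0.8, -2.3, -1.3]
width: -0.001
```

>>> play_rows:
  rows:
    - {"dx":0.025,"dy":0,"dz":0,"roll":0,"fingers":1}
    - {"dx":0.025,"dy":0,"dz":0,"roll":0,"fingers":1}

```text
time: 19.67
tool_pos: [0.5672, 0.0523, 0.0576]
tcp_rot: [-2.206, -2.237, 0.0]
wrist_force: [0.0, -1.5, -1.1]
width: -0.001
```

```bash
python3 side.py s5; python3 go.py
```

```text
-20 436.4; -5 451.5; 10 452.2; 25 448.4; 40 447.9; 55 447.6; 70 447.7; 85 449.2; 100 451.7; 115 447.0; 130 123.2; 145 122.9; 160 120.4; t 19.72 p [567.3  52.4  57.6] yaw 90.78 tilt [ 2.e-04  1.e-04 -1.e+00] F [-0.5 -1.7 -0.6] w 0.002 q [0.05 0.24 1.99 0.   0.92 0.03]
```

>>> play_rows:
  rows:
    - {"dx":0.025,"dy":0,"dz":0,"roll":0,"fingers":1}
    - {"dx":0.025,"dy":0,"dz":0,"roll":0,"fingers":1}

```text
time: 19.88
tool_pos: [0.5672, 0.0541, 0.0576]
tcp_rot: [2.206, 2.237, -0.0]
wrist_force: [-0.2, -4.0, -0.5]
width: -0.001
```

>>> play_rows:
  rows:
    - {"dx":0.025,"dy":0,"dz":0,"roll":0,"fingers":1}

```text
time: 19.97
tool_pos: [0.5672, 0.0547, 0.0576]
tcp_rot: [2.205, 2.236, -0.001]
wrist_force: [0.1, -5.7, -0.7]
width: -0.0
```

>>> play_rows:
  rows:
    - {"dx":0.025,"dy":0,"dz":0,"roll":0,"fingers":1}

```text
time: 20.05
tool_pos: [0.5672, 0.0554, 0.0576]
tcp_rot: [2.205, 2.236, -0.002]
wrist_force: [-0.4, -6.2, 0.3]
width: -0.002
```

```bash
python3 side.py s6; python3 go.py
```

```text
-20 426.2; -5 451.8; 10 453.9; 25 448.9; 40 447.6; 55 448.1; 70 448.0; 85 447.9; 100 450.9; 115 450.9; 130 116.7; 145 119.2; 160 119.2; t 20.1 p [567.3  55.5  57.6] yaw 90.82 tilt [-1.5e-03  1.0e-04 -1.0e+00] F [-1.  -5.8 -0.4] w 0.002 q [ 0.05  0.24  1.99 -0.    0.92  0.04]
```

The force is rising to about 6 N, which feels like the buffer. Checking whether the rear has dropped.

Run:
```python
import cv2, numpy as np
from workcell import vision
from h import *
for n in ("top","scene","wrist"):
    c=vision.read_camera(n); np.savez(n+"6.npz",**c); q=world(c).reshape(-1,3)
    for nm,a,b in (("plank",.563,.573),("wallfar",.600,.612),("wallnear",.522,.535)):
        print(n,nm,end=': ')
        for y in range(55,195,10):
            s=q[(q[:,0]>a)&(q[:,0]<b)&(abs(q[:,1]*1000-y)<5)&(q[:,2]>.05)&(q[:,2]<.14)]
            if len(s)>2: print(y,len(s),round(np.percentile(s[:,2],80)*1000,1),end='; ')
        print()
```

```text
top plank: 185 10 68.1; 
top wallfar: 185 5 67.1; 
top wallnear: 75 6 70.4; 85 8 67.2; 95 6 65.3; 105 8 68.5; 115 8 69.7; 125 8 67.7; 135 6 67.2; 145 4 67.5; 175 3 70.7; 185 14 68.0; 
scene plank: 65 3 58.6; 85 5 57.4; 95 11 113.5; 105 25 114.4; 115 22 112.9; 125 30 113.8; 135 31 112.2; 145 26 113.7; 155 31 112.9; 165 7 111.7; 175 7 64.9; 185 5 65.0; 
scene wallfar: 65 13 66.1; 75 8 66.3; 85 8 67.4; 95 9 68.0; 105 9 66.3; 115 7 67.0; 125 11 65.3; 135 7 67.7; 145 10 68.1; 155 11 65.0; 165 8 67.7; 175 15 66.9; 185 9 67.5; 
scene wallnear: 135 3 69.1; 145 5 68.3; 165 3 68.0; 175 4 69.5; 
wrist plank: 55 628 105.6; 65 3579 135.6; 75 348 134.5; 85 86 114.1; 95 1271 114.8; 105 1436 114.8; 115 1600 114.8; 125 1770 114.8; 135 1951 114.8; 145 1716 114.8; 
wrist wallfar: 55 1436 133.2; 65 4703 135.3; 75 733 66.5; 85 444 66.6; 95 483 66.4; 105 508 66.5; 115 548 66.5; 125 603 66.5; 135 681 66.5; 145 714 66.4; 155 753 66.5; 165 259 66.1; 
wrist wallnear: 55 1681 133.8; 65 4591 135.0; 75 667 66.5; 85 572 66.6; 95 596 66.6; 105 647 66.6; 115 684 66.6; 125 714 66.6; 135 773 66.6; 145 817 66.6; 155 867 66.5; 165 164 65.9;
```

View pics/s6.png

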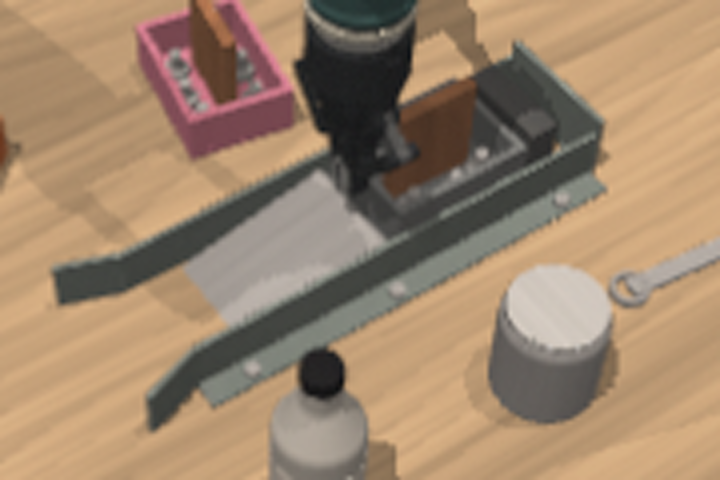

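The plank is at 114.8 mm and the walls at 66.5 mm along their whole length, so the tote sits level on the 22 mm deck with the buffer felt. Backing off and lifting away.

>>> play_rows:
  rows:
    - {"dx":-0.03,"dy":0,"dz":0,"roll":0,"fingers":1}
    - {"dx":-0.06,"dy":0,"dz":0,"roll":0,"fingers":1}
    - {"dx":-0.2,"dy":0,"dz":0,"roll":0,"fingers":1}
    - {"dx":-0.4,"dy":0,"dz":0,"roll":0,"fingers":1}
    - {"dx":-0.5,"dy":0,"dz":-0.2,"roll":0,"fingers":1}
    - {"dx":-0.5,"dy":0,"dz":-0.5,"roll":0,"fingers":1}
    - {"dx":-0.5,"dy":0,"dz":-0.6,"roll":0,"fingers":1}
    - {"dx":-0.5,"dy":0,"dz":-0.6,"roll":0,"fingers":1}
    - {"dx":-0.5,"dy":0,"dz":-0.6,"roll":0,"fingers":1}
    - {"dx":-0.5,"dy":0,"dz":-0.6,"roll":0,"fingers":1}
    - {"dx":-0.5,"dy":0,"dz":-0.3,"roll":0,"fingers":1}
    - {"dx":-0.5,"dy":0,"dz":0,"roll":0,"fingers":1}
    - {"dx":-0.5,"dy":0,"dz":0,"roll":0,"fingers":1}
    - {"dx":-0.5,"dy":0,"dz":0,"roll":0,"fingers":1}
    - {"dx":-0.2,"dy":0,"dz":0,"roll":0,"fingers":1}
    - {"dx":0,"dy":0,"dz":0,"roll":0,"fingers":1}
    - {"dx":0,"dy":0,"dz":0,"roll":0,"fingers":1}

```text
time: 21.67
tool_pos: [0.5702, -0.1792, 0.1934]
tcp_rot: [-2.207, -2.235, -0.001]
wrist_force: [-0.0, -0.1, 0.4]
width: -0.003
```

```bash
python3 - <<'E'
import cv2, numpy as np
from workcell import vision
from h import *
c=vision.read_camera("top"); cv2.imwrite("pics/final.png",c["pixels"][...,::-1]); q=world(c).reshape(-1,3)
c=vision.read_camera("scene"); q2=world(c).reshape(-1,3); q=np.r_[q,q2]
for y in range(60,185,12):
    for a,b in ((.563,.573),(.522,.535),(.602,.612)):
        s=q[(q[:,0]>a)&(q[:,0]<b)&(abs(q[:,1]*1000-y)<6)&(q[:,2]>.05)&(q[:,2]<.14)]
        print(round(np.percentile(s[:,2],80)*1000,1) if len(s)>2 else '-',end=' ')
    print(y,end='; ')
E
python3 go.py
```

```text
65.5 66.1 64.6 60; 67.2 68.0 68.9 72; 112.4 67.8 68.4 84; 114.7 68.0 68.3 96; 115.1 67.9 67.9 108; 113.7 68.4 67.0 120; 115.2 69.4 66.3 132; 114.5 68.7 67.8 144; 115.2 69.3 68.0 156; 114.7 70.8 68.5 168; 65.7 68.7 67.1 180; t 21.77 p [ 570.3 -178.4  193.4] yaw 90.81 tilt [ 9.e-04 -4.e-04 -1.e+00] F [ 0.  -0.5 -0.4] w -0.0 q [-0.35  0.15  1.82  0.    1.18 -0.36]
```

View pics/final.png

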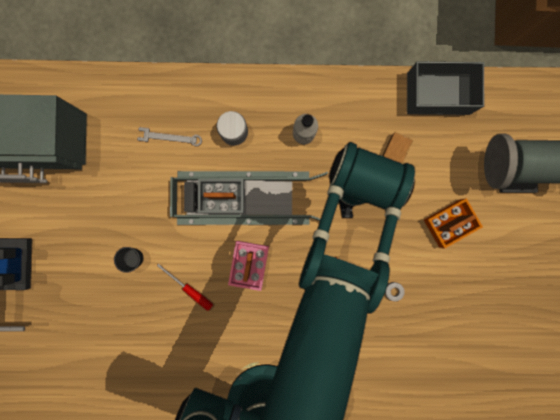

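The tote (221,195) sits level in the lane behind the lip, and the bystanders I can see are where they were. The arm touches nothing.

```bash
python3 -c "
from workcell import bot
print(bot.finish_job())"
```

```text
the job is handed in; nothing more can be done
None
```

The grey tote is on the rack deck, level behind the lip, and I handed the job in at about 21.8 s of the 69 s allowed.

- **Placing:** I gripped the tote by its plank, set it down square between the flared guides (within 1°), and let go. The top camera confirmed that before I pushed.
- **Pushing:** I slid it up the ramp with the shut fingertips behind its rear wall. Readings, taken at the end of each move, reached about 7 N just before it tipped over the lip.
- **Stopping:** The force rose to about 6 N at the buffer, so I stopped there and backed off.
- **Last checks:** The plank top measured about 115 mm and the walls about 67–69 mm along the length, which fits the tote lying flat on the 22 mm deck. The wrist force was near zero, so the arm was touching nothing.
- **Other objects:** The ones I could see in the last picture looked unmoved. The arm hid one orange tote and part of the screw box, so I could not check those two, but the fingers never went near them.
- **Refused calls:** My first two move calls were refused because some fields were missing. Nothing moved.

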